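# Rinse a beaker on the glass rinser

### The job

Lift the teal beaker up and off its drying peg, keep it upside down, set its mouth centrally on the star of the glass rinser, and press it straight down until the spring-loaded star is about half-way down (10 mm of its 20 mm travel). Finish while still holding the beaker pressed there: do not let go and do not let the star come back up. Leave the orange beaker on its peg and the other things where they are.

Things in the scene. Friction and masses are not known exactly. Their poses are not given: they have to be found in the camera images.
- beaker_center (a point): mid-height centre of the teal plastic beaker: 98 mm tall, 67 mm across the mouth, 56 at the closed end, 62 at mid-height, 0.14 kg. It hangs mouth down (own z down) on either peg, may wobble; closed end on the peg's top. Mouth 49 mm below this point, closed end 49 mm above. Hangs with this point about 76 mm above the worktop; must rise 95 mm to clear the peg
- orange_center (a point): centre of the orange plastic beaker, same shape and size, hanging upside down on the other peg; leave it there
- rack: white drying rack, fixed: tray 110 x 250 x 14 mm, long along its own y, with two upright pegs on its y axis, 60 mm either side of the middle. Each peg is a 10 mm rod with a round rubber top 28 mm across, top 115 mm above the origin. Origin: underside centre, 4 mm above the worktop; z up
- star_top (a point): centre of the upper face of the rinser's star, moves with it. Rinser: fixed round steel dish, 130 mm across, 28 mm high; in it a grey six-armed star 98 mm across, upper face 62 mm above the worktop when up, 52 mm half-way down. A nozzle 10 to 14 mm thick stands 12 mm above its centre; the beaker's mouth goes round it, the rim rests on the arms
- rinser_head (a joint): how far the star is pressed down, m: 0 up, 0.020 at the bottom. It begins to move at about 4.3 N, needs about 8.3 N at 0.010 and 12.3 N at the bottom (0.4 N per mm); springs back when let go; the beaker's weight alone does not move it
- honey: honey jar with a tan lid, 55 x 55 x 81 mm, on the worktop behind the rinser; a bystander. Origin: underside centre
- spread: jar with a black lid, 59 x 58 x 91 mm, on the worktop; a bystander. Origin: underside centre

How it is judged:
By the outcome, as a careful person would: the job done as asked, in the order asked, and still so for the second after the job is handed in, while the arm keeps its last pose, push and grip.
It also fails if it takes over 35 s, if anything falls off the work surface, if the arm or the gripper's body presses on something with over 40 N, if the wrist force passes 120 N, or if a joint passes its speed limit or range.

### The arm

A 7-joint arm with a two-finger parallel gripper is mounted at the origin on a cart in front of the work surface, level with it; the furniture and walls round the work are solid. World frame = base frame: x ahead of the robot, y to its left, z up, the work surface at z = 0. Lengths are in m, angles in rad, forces in N, time in s.
With the tool pointing down it reaches from about 0.4 to 0.875 m from the base axis. Payload 19.3 kg.
Tool frame: the origin (TCP) lies where the fingers leave the gripper's body, on its centre line; the fingertips stand bot.tip_reach ahead of it and the grasp point (between the pads) lies 54 mm ahead of it (bot.tip_reach is the distance from the TCP to the fingertips, in m); z points along the fingers, y is the line along which they close (so a half turn about z gives the same grasp; the last joint's range is limited). The gripper opens to 85 mm and grips with 20 to 120 N. Pads are 22 mm wide; open, the fingers measure 114 mm over their backs; the gripper's body (76 mm by 85 mm) begins 54 mm behind the grasp point. The pads swing forward as they close: fully open they stand 13 mm farther back than shut.
Start: joints at [1.224, 0.521, -0.036, 1.599, 0.021, 1.021, -0.113], TCP at [0.171, -0.601, 0.304] pointing down, gripper open.
Joint ranges: [-2.91, 2.91], [-0.3, 2.13], [-1.5, 1.42], [0.17, 2.43], [-1.26, 4.41], [0.16, 1.93], [-2.52, 2.52]. Speed limits (rad/s): [1.89, 1.89, 2.39, 2.39, 3.01, 3.01, 3.01].

### API

Orientations are given as [roll, pitch, yaw] about the fixed x, y, z axes, in that order (R = Rz(yaw) Ry(pitch) Rx(roll)).
In Python, from workcell import bot gives the robot as it stands. The module is installed in compiled form; this text tells all that it offers.
- The arm moves only by the shell command python3 -m jog 'ROWS' [FORCE]. ROWS is JSON, a list that holds one entry, the list of rows, each a list of 7 numbers: the shift along the tool's x, y, z in mm, then the turn, a rotation vector about the tool's x, y, z in rad, then the opening, from 0 (shut) to 1 (fully open). In form: [[[tx, ty, tz, wx, wy, wz, fingers], ...]]. A call has 1 to 5 rows; each row shifts and turns the commanded pose from where the row before left it, along the tool's axes as they then stand; what a row does not reach is not made up. A row lasts 1/10 s, in which the tool goes at most 50 mm and 8.59 degrees, less where a joint would pass 70% of its speed; a pose out of reach is approached as far as the arm can. A call is refused whole if a number of a shift passes 50 or a number of a turn 0.15, either way. A call with a gripper value outside its range is refused whole. The fingers move at their own pace and stop on an object; FORCE is the grip in N (left out, the last holds). Time passes only in rows, so rows that do not move let the fingers close. It gives the time, the measured TCP pose, the force, the opening and the grip force at its end, in the units of the state.
- bot.observe(): the state, without advancing time (a new reading comes with each control period).
- bot.grab_frame(name): name is "scene" or "top"; returns a dict with "img" (384x512x3 uint8, red, green, blue), "intrinsics" (3x3 intrinsics, pixels), "k1" (the pictures are not rectified: a ray, as slopes to the right and down, at radius r is drawn at 1 + k1 r^2 times it, then the intrinsics apply), "R" (3x3) and "t" (3): a world point X has camera coordinates R X + t. Camera axes: x right, y down, z forward; pixel columns grow to the right and rows downward; lengths in m; the calibration is good to about 2 mm. A picture is of the moment at which its call begins. There is no depth.
- bot.job_done(): hands the job in; it is judged then, once.
Trained networks look in a picture, given as the dict that the camera call returned (one of the last four; its "shot" number tells which), for a name from the list of things; names that differ only in an ending like _2 or _b are one class to them, and where a whole thing is asked for, a point or a joint stands for the part that bears it (a point fixed in the world has none). Each returns a list of dicts, best first, with "conf" (0 to 1); they miss things now and then, are a little off and sometimes report something else, mostly with a low value. They report only what shows in the picture. A call takes as long as a camera call.
- bot.trace(query, picture): "region" (384x512 bool, what is visible of it).
- bot.spot_point(query, picture): "xyz" ([x, y, z] in m, in world coordinates, good to about 4 mm: a listed point, or the origin of a listed thing).
The state is a dict: "clock": time; "qpos": joint angles; "qd": joint speeds; "joint_efforts": joint torques, N m; "position": TCP position; "tool_rot": TCP orientation; "force": force on the tool from outside, world axes, zero at the start; "moment": the same for the moment, N m; "grip_width": finger opening in m; "finger_force": force on a finger pad.
Only numpy, scipy, OpenCV 4.12 (cv2) and the standard library are available. Lean on these libraries where they do the work, as an engineer would, in place of code of your own. Each camera call takes 0.05 s, during which the arm holds its last target. There are 200 camera calls.

## Working session

There is one attempt and no reset: what is moved stays moved. The work goes in short steps, Python scripts to look and compute and a shell command to move; the robot and the scene stay as the last step left them, time stands still between calls to the robot, and variables do not carry over. Pictures are saved under pics/ and viewed, at most 10 in all, crops included, and the job is handed in when it is done.

```bash
mkdir -p pics
cat > h.py <<'E'
from workcell import bot
import numpy as np, cv2
def look(cams=("scene","top"), names=("beaker_center","orange_center","rack","star_top","honey","spread"), save=None):
    for c in cams:
        f=bot.grab_frame(c)
        if save: cv2.imwrite(f"pics/{save}_{c}.png", f["img"][:,:,::-1])
        for n in names:
            print(c,n,[(np.round(d["xyz"],4).tolist(),round(d["conf"],2)) for d in bot.spot_point(n,f)[:2]])
def st():
    o=bot.observe()
    for k in ("clock","qpos","position","tool_rot","force","moment","grip_width","finger_force"): print(k,np.round(o[k],4))
E
python3 - <<'E'
from h import *
st(); print(bot.tip_reach); look(save="a")
a=[cv2.imread(f"pics/a_{c}.png") for c in("scene","top")]
cv2.imwrite("pics/a_both.png",cv2.resize(np.vstack(a),None,fx=.78,fy=.78))
E
```

```text
clock 0.0
qpos [ 1.2238  0.522  -0.0363  1.6     0.0212  1.0211 -0.1128]
position [ 0.1707 -0.601   0.3033]
tool_rot [-3.1405e+00  1.0000e-04  2.7680e-01]
force [ 0.3126  0.0093 -1.0787]
moment [-0.0301 -0.0124  0.0255]
grip_width 0.0857
finger_force 0.0
0.0726
scene beaker_center [([0.4811, -0.2823, 0.073], 0.81)]
scene orange_center [([0.4981, -0.4034, 0.0744], 0.67)]
scene rack [([0.4901, -0.3411, 0.0045], 0.77)]
scene star_top [([0.6647, 0.0027, 0.0062], 0.72), ([0.4728, -0.0306, 0.0653], 0.63)]
scene honey [([0.6235, 0.089, -0.0022], 0.68)]
scene spread [([0.6656, 0.0039, 0.0035], 0.83), ([0.6238, 0.0899, -0.0022], 0.52)]
top beaker_center [([0.4817, -0.2841, 0.0786], 0.8)]
top orange_center [([0.4961, -0.3996, 0.0742], 0.82)]
top rack [([0.492, -0.3383, 0.0048], 0.71)]
top star_top [([0.4733, -0.0328, 0.0616], 0.79)]
top honey [([0.6244, 0.0921, -0.0002], 0.64)]
top spread [([0.6693, 0.0009, -0.0033], 0.88), ([0.475, -0.0308, 0.0602], 0.63)]
```

View pics/a_both.png

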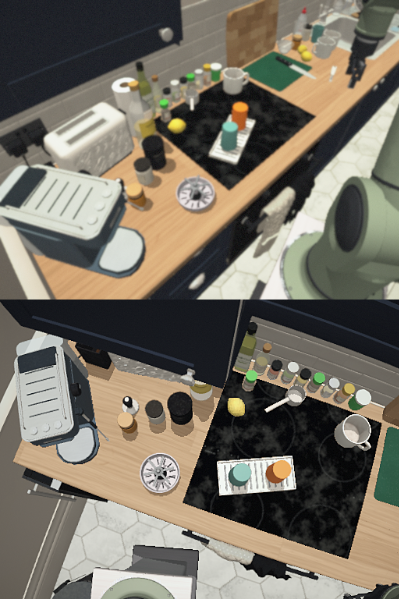

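The teal beaker, on the left in the top view at about (307, 608) in full-size pixels, hangs on the rack's left peg at about (0.481, -0.283). The orange beaker is beside it on the right. The star is at about (0.473, -0.032), and its 0.062 height fits. The space above all three is clear. I'll keep the yaw, move above the teal beaker, and look closer there.

```bash
python3 -m jog '[[[35,-20,0,0,0,0,1],[35,-20,0,0,0,0,1],[35,-20,0,0,0,0,1],[35,-20,0,0,0,0,1],[35,-20,0,0,0,0,1]]]' 50
python3 -m jog '[[[35,-20,0,0,0,0,1],[35,-20,0,0,0,0,1],[35,-20,0,0,0,0,1],[35,-20,0,0,0,0,1],[35,-20,0,0,0,0,1]]]' 50
python3 - <<'E'
from h import *
st(); look(names=("beaker_center","star_top"),save="b")
E
```

```text
clock: 1.2
position: [0.3127, -0.4559, 0.3041]
tool_rot: [3.141, -0.0, 0.277]
force: [0.1, -0.4, -0.1]
grip_width: 0.0854
finger_force: 0.0
clock: 1.7
position: [0.4538, -0.3119, 0.3041]
tool_rot: [3.141, -0.0, 0.277]
force: [0.1, -1.4, 0.4]
grip_width: 0.0854
finger_force: 0.0
clock 1.7
qpos [ 0.5979  0.4054 -0.138   1.7935  0.067   0.9468 -0.8623]
position [ 0.4538 -0.3119  0.3041]
tool_rot [ 3.1413e+00 -3.0000e-04  2.7670e-01]
force [ 0.1339 -1.3678  0.3503]
moment [-0.0614 -0.0229 -0.0288]
grip_width 0.0854
finger_force 0.0
scene beaker_center [([0.4819, -0.2827, 0.0753], 0.68)]
scene star_top [([0.4739, -0.0274, 0.0641], 0.69)]
top beaker_center [([0.4826, -0.2837, 0.0778], 0.62)]
top star_top [([0.4727, -0.0284, 0.0638], 0.87)]
```

```bash
python3 -m jog '[[[35,-20,0,0,0,0,1],[0,0,30,0,0,0,1],[0,0,30,0,0,0,1],[0,0,30,0,0,0,1],[0,0,10,0,0,0,1]]]' 50
python3 - <<'E'
from h import *
st()
for c in("scene","top"):
    f=bot.grab_frame(c); d=bot.spot_point("beaker_center",f); print([(np.round(x["xyz"],4),x["conf"]) for x in d[:1]])
    X=np.array([.4817,-.2832,.1]); p=f["R"]@X+f["t"]; u=p[:2]/p[2]; u=u*(1+f["k1"]*(u@u)); K=f["intrinsics"]; px=(K@np.r_[u,1])[:2]
    x,y=px.astype(int); x0=max(0,min(512-100,x-50)); y0=max(0,min(384-100,y-50))
    globals()[c]=cv2.resize(f["img"][y0:y0+100,x0:x0+100,::-1],(398,398),interpolation=cv2.INTER_CUBIC)
cv2.imwrite("pics/c.png",np.hstack([scene,top]))
E
```

```text
clock: 2.5
position: [0.4794, -0.285, 0.2015]
tool_rot: [-3.139, 0.003, 0.275]
force: [-1.2, -0.2, -0.7]
grip_width: 0.0852
finger_force: 0.0
clock 2.5
qpos [ 0.5281  0.5511 -0.1352  1.8626  0.1053  0.7383 -0.9613]
position [ 0.4794 -0.285   0.2015]
tool_rot [-3.1395e+00  2.8000e-03  2.7510e-01]
force [-1.1926 -0.2428 -0.6738]
moment [-0.0341 -0.0059 -0.0156]
grip_width 0.0852
finger_force 0.0
[(array([ 0.4825, -0.2825,  0.0754]), 0.64)]
[]
```

View pics/c.png

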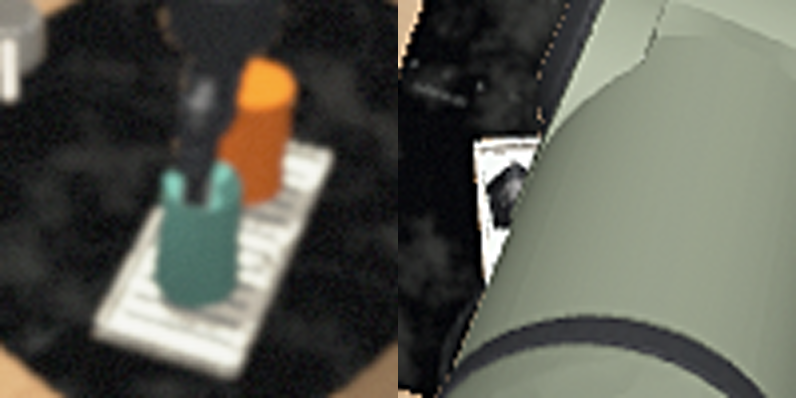

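The scene crop shows the gripper straddling the teal beaker's top, with the near finger in front of it at about (200, 190). The orange beaker stands clear behind. The arm hides the beaker in the top view. I'll descend and close.

```bash
python3 -m jog '[[[0,0,20,0,0,0,1],[0,0,20,0,0,0,1],[0,0,15,0,0,0,1],[0,0,5,0,0,0,1],[0,0,0,0,0,0,1]]]' 50
python3 - <<'E'
from h import *
st(); look(cams=("scene",),names=("beaker_center",),save="d")
E
```

```text
clock: 3.2
position: [0.4813, -0.2847, 0.1446]
tool_rot: [3.141, -0.0, 0.276]
force: [0.5, 0.7, -0.5]
grip_width: 0.0856
finger_force: 0.0
clock 3.2
qpos [ 0.5164  0.6395 -0.1228  1.891   0.1267  0.6179 -0.98  ]
position [ 0.4813 -0.2847  0.1446]
tool_rot [ 3.1411e+00 -4.0000e-04  2.7650e-01]
force [ 0.4583  0.7036 -0.4928]
moment [ 0.0156 -0.0569  0.0607]
grip_width 0.0856
finger_force 0.0
scene beaker_center [([0.4828, -0.2817, 0.0703], 0.7)]
```

```bash
python3 -m jog '[[[0,0,0,0,0,0,0.85],[0,0,0,0,0,0,0.78],[0,0,0,0,0,0,0.74],[0,0,0,0,0,0,0.7],[0,0,0,0,0,0,0.66]]]' 50
python3 -m jog '[[[0,0,0,0,0,0,0.5],[0,0,0,0,0,0,0.3],[0,0,0,0,0,0,0.3],[0,0,0,0,0,0,0.3],[0,0,0,0,0,0,0.3]]]' 50
python3 -c "from h import *;st()"
```

```text
clock: 3.8
position: [0.4811, -0.2838, 0.1445]
tool_rot: [-3.141, -0.0, 0.277]
force: [-4.6, 7.0, 15.6]
grip_width: 0.0581
finger_force: 49.2
clock: 4.3
position: [0.4811, -0.2838, 0.1445]
tool_rot: [-3.141, -0.0, 0.277]
force: [-5.2, 6.8, 15.5]
grip_width: 0.0581
finger_force: 49.2
clock 4.3
qpos [ 0.5159  0.6393 -0.1235  1.8919  0.1263  0.6182 -0.9802]
position [ 0.4811 -0.2838  0.1445]
tool_rot [-3.141e+00 -1.000e-04  2.772e-01]
force [-5.2153  6.8421 15.4904]
moment [1.3752 0.8829 0.0257]
grip_width 0.0581
finger_force 49.2086
```

The grip is solid: 58 mm wide at 49 N, with some load against the peg. Now I'll lift it straight up.

```bash
python3 -m jog '[[[0,0,-2,0,0,0,0.3],[0,0,-5,0,0,0,0.3],[0,0,-10,0,0,0,0.3],[0,0,0,0,0,0,0.3],[0,0,0,0,0,0,0.3]]]' 50
python3 - <<'E'
from h import *
st(); look(cams=("scene",),names=("beaker_center","orange_center"))
E
```

```text
clock: 4.8
position: [0.4811, -0.2845, 0.1613]
tool_rot: [3.141, -0.001, 0.277]
force: [-0.1, 0.1, -1.5]
grip_width: 0.0581
finger_force: 52.6
clock 4.8
qpos [ 0.5196  0.6126 -0.1272  1.8844  0.1208  0.6512 -0.975 ]
position [ 0.4811 -0.2845  0.1613]
tool_rot [ 3.141e+00 -6.000e-04  2.766e-01]
force [-0.1091  0.0759 -1.5293]
moment [0.0396 0.0431 0.0287]
grip_width 0.0581
finger_force 52.5766
scene beaker_center [([0.4809, -0.2889, 0.0883], 0.91)]
scene orange_center [([0.4988, -0.4062, 0.0772], 0.53)]
```

```bash
python3 -m jog '[[[0,0,-20,0,0,0,0.3],[0,0,-25,0,0,0,0.3],[0,0,-25,0,0,0,0.3],[0,0,-25,0,0,0,0.3],[0,0,-15,0,0,0,0.3]]]' 50
python3 -m jog '[[[0,0,0,0,0,0,0.3],[0,0,0,0,0,0,0.3]]]' 50
python3 - <<'E'
from h import *
st(); look(names=("beaker_center","star_top","orange_center"),save="e")
a=[cv2.imread(f"pics/e_{c}.png") for c in("scene","top")]
cv2.imwrite("pics/e_both.png",cv2.resize(np.vstack(a),None,fx=.78,fy=.78))
E
```

```text
clock: 5.45
position: [0.4812, -0.2845, 0.2725]
tool_rot: [3.141, -0.001, 0.277]
force: [-0.8, -0.8, -0.8]
grip_width: 0.0582
finger_force: 53.1
clock: 5.65
position: [0.4808, -0.2843, 0.2703]
tool_rot: [-3.141, 0.0, 0.277]
force: [0.2, -0.0, -1.7]
grip_width: 0.058
finger_force: 53.1
clock 5.65
qpos [ 0.5352  0.4584 -0.1458  1.807   0.0834  0.8826 -0.9428]
position [ 0.4808 -0.2843  0.2703]
tool_rot [-3.1413e+00  4.0000e-04  2.7680e-01]
force [ 0.2359 -0.0219 -1.6818]
moment [ 0.0164 -0.008  -0.049 ]
grip_width 0.058
finger_force 53.1034
scene beaker_center [([0.4809, -0.2873, 0.2019], 0.77)]
scene star_top [([0.474, -0.0266, 0.0659], 0.78)]
scene orange_center [([0.5008, -0.4008, 0.0764], 0.79)]
top beaker_center []
top star_top [([0.622, 0.0941, -0.0027], 0.72)]
top orange_center []
```

View pics/e_both.png

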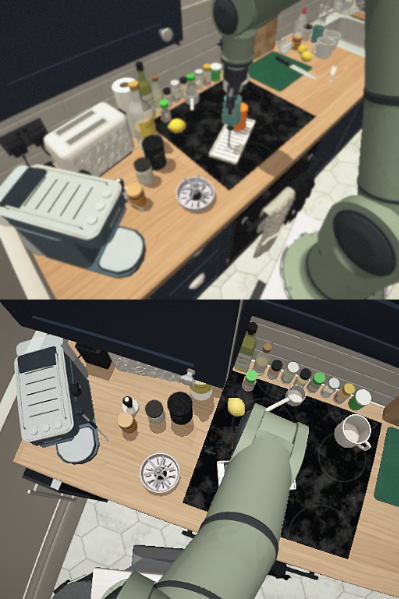

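The beaker is clear of the peg and upright in the gripper at about (232, 105) in the scene view. The orange beaker is still on its peg. Now I'll move over the star, at about (0.473, -0.029).

```bash
python3 -m jog '[[[5,-20,0,0,0,0,0.3],[8,-31,0,0,0,0,0.3],[8,-31,0,0,0,0,0.3],[8,-31,0,0,0,0,0.3],[8,-31,0,0,0,0,0.3]]]' 50
python3 -m jog '[[[8,-31,0,0,0,0,0.3],[8,-31,0,0,0,0,0.3],[5,-20,0,0,0,0,0.3],[4,-15,0,0,0,0,0.3],[0,0,0,0,0,0,0.3]]]' 50
cat >> h.py <<'E'
from scipy.optimize import least_squares
def proj(f,X):
    p=X@f["R"].T+f["t"]; u=p[:,:2]/p[:,2:]; u=u*(1+f["k1"]*(u**2).sum(1,keepdims=True)); K=f["intrinsics"]
    return u@K[:2,:2].T+K[:2,2]
def ring(c,r,z,n=90):
    a=np.linspace(0,2*np.pi,n,endpoint=False); return np.c_[c[0]+r*np.cos(a),c[1]+r*np.sin(a),np.full(n,z)]
E
python3 - <<'E'
from h import *
st()
P=[]
for c in("scene","top"):
    f=bot.grab_frame(c)
    for n in("beaker_center","star_top"): print(c,n,[(np.round(d["xyz"],4),d["conf"]) for d in bot.spot_point(n,f)[:1]])
    im=f["img"][:,:,::-1].copy()
    for n in ("star_top","beaker_center"):
        for d in bot.trace(n,f)[:1]: 
            m=d["region"].astype(np.uint8); print(c,n,d["conf"],m.sum(),cv2.boundingRect(m))
    im=cv2.resize(im,None,fx=4,fy=4,interpolation=cv2.INTER_CUBIC)
    C=(.4733,-.0292)
    for r,z,col in((.065,.028,(0,0,255)),(.049,.062,(0,255,0))):
        q=proj(f,ring(C,r,z)); cv2.polylines(im,[np.int32(q*4+2)],True,col,1)
    m=(proj(f,np.array([[*C,.1]]))[0]*4).astype(int); x0=max(0,m[0]-200); y0=max(0,m[1]-250)
    P.append(cv2.resize(im[y0:y0+500,x0:x0+400],(400,500)))
cv2.imwrite("pics/f.png",np.hstack(P))
E
```

```text
clock: 6.55
position: [0.4771, -0.1345, 0.2709]
tool_rot: [3.142, -0.0, 0.277]
force: [1.0, -0.6, -1.8]
grip_width: 0.0578
finger_force: 53.1
clock: 7.05
position: [0.4749, -0.0336, 0.271]
tool_rot: [-3.141, -0.0, 0.28]
force: [-0.3, 0.2, -1.8]
grip_width: 0.0577
finger_force: 53.1
clock 7.05
qpos [ 0.1282  0.338  -0.2259  2.0074  0.1022  0.8065 -1.4472]
position [ 0.4749 -0.0336  0.271 ]
tool_rot [-3.141e+00 -4.000e-04  2.797e-01]
force [-0.3257  0.1519 -1.7909]
moment [ 0.0275 -0.0165 -0.0271]
grip_width 0.0577
finger_force 53.1138
scene beaker_center [(array([ 0.4761, -0.0348,  0.1991]), 0.91)]
scene star_top [(array([ 0.4724, -0.0294,  0.0664]), 0.65)]
scene star_top 0.67 318 (232, 225, 36, 28)
top beaker_center [(array([ 0.4749, -0.0388,  0.2032]), 0.38)]
top star_top [(array([ 0.4707, -0.0317,  0.0635]), 0.37)]
top star_top 0.56 5 (211, 230, 3, 3)
top beaker_center 0.65 86 (210, 212, 8, 13)
```

View pics/f.png

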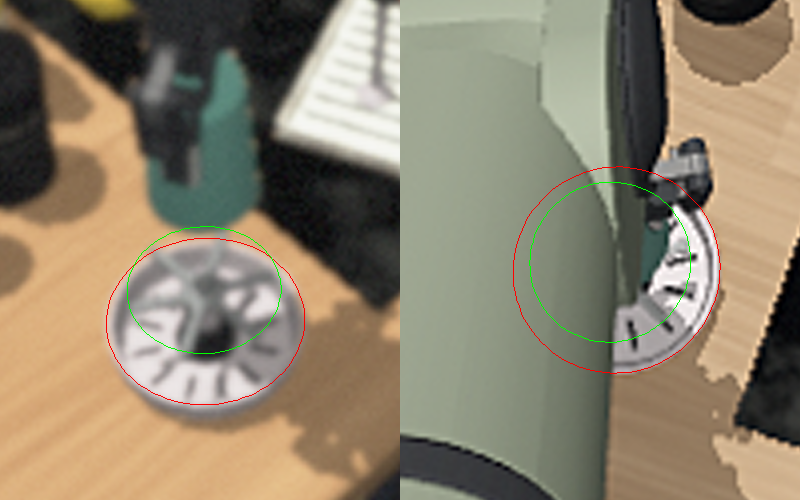

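The left crop shows the beaker above and behind the dish; the dish rim nearly fills the red ring. In the right crop the visible rim agrees with the ring. I'll check the star centre once more on the unobstructed first pictures.

Run:
```python
from h import *
P=[]
for c in("scene","top"):
    f=bot.grab_frame(c); im=cv2.imread(f"pics/a_{c}.png")
    im=cv2.resize(im,None,fx=6,fy=6,interpolation=cv2.INTER_CUBIC); C=(.4733,-.0292)
    for r,z,col in((.065,.028,(0,0,255)),(.049,.062,(0,255,0)),(.006,.074,(255,0,0))):
        cv2.polylines(im,[np.int32(proj(f,ring(C,r,z))*6+3)],True,col,1)
    q=proj(f,np.array([[*C,.06],[C[0]+.01,C[1],.06],[C[0],C[1]+.01,.06]]))*6
    print(c,"px per 10mm x,y:",np.round(q[1]-q[0],1),np.round(q[2]-q[0],1))
    m=q[0].astype(int); P.append(im[m[1]-200:m[1]+200,m[0]-200:m[0]+200])
cv2.imwrite("pics/g.png",np.hstack(P))
```

```text
scene px per 10mm x,y: [-19.7 -10.1] [-12.7  16.7]
top px per 10mm x,y: [  2.5 -24.3] [-24.4  -2. ]
```

View pics/g.png

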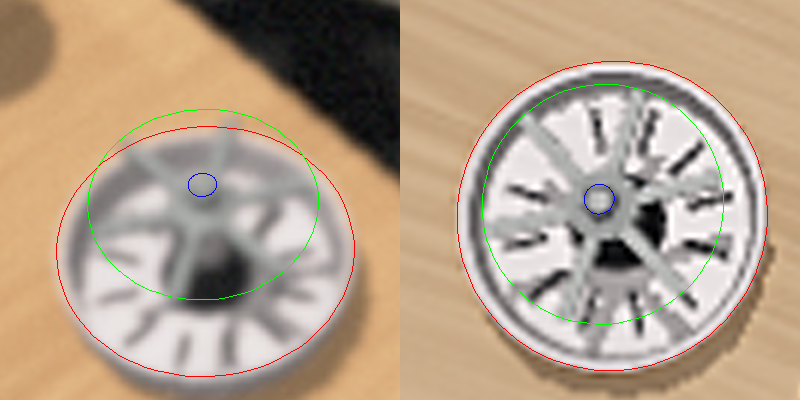

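Both views fit the dish rim, star and nozzle at (0.4733, -0.0292) to about 1 mm. I'll shift about 6 mm along tool -y and descend to just above the nozzle.

```bash
python3 -m jog '[[[0,-6,15,0,0,0,0.3],[0,0,20,0,0,0,0.3],[0,0,20,0,0,0,0.3],[0,0,12,0,0,0,0.3],[0,0,0,0,0,0,0.3]]]' 60
python3 -m jog '[[[0,0,0,0,0,0,0.3]]]' 60
python3 - <<'E'
from h import *
st(); P=[]
o=bot.observe(); C=np.array(o["position"])[:2]; zt=o["position"][2]
for c in("scene","top"):
    f=bot.grab_frame(c)
    print(c,[(np.round(d["xyz"],4),d["conf"]) for d in bot.spot_point("beaker_center",f)[:1]])
    im=cv2.resize(f["img"][:,:,::-1],None,fx=6,fy=6,interpolation=cv2.INTER_CUBIC)
    for r,z,col in((.0335,zt-.1175,(0,0,255)),(.028,zt-.0195,(0,255,255))):
        cv2.polylines(im,[np.int32(proj(f,ring(C,r,z))*6+3)],True,col,1)
    m=(proj(f,np.array([[*C,.12]]))[0]*6).astype(int); P.append(im[m[1]-250:m[1]+250,m[0]-200:m[0]+200])
cv2.imwrite("pics/i.png",np.hstack(P))
E
```

```text
clock: 8.15
position: [0.4726, -0.0298, 0.2028]
tool_rot: [-3.141, 0.002, 0.277]
force: [0.6, -0.1, -1.0]
grip_width: 0.0576
finger_force: 65.4
clock: 8.25
position: [0.4734, -0.0298, 0.2043]
tool_rot: [-3.142, -0.0, 0.277]
force: [-0.4, -0.2, -1.3]
grip_width: 0.0576
finger_force: 65.4
clock 8.25
qpos [ 0.1004  0.4409 -0.2076  2.0704  0.147   0.6437 -1.4997]
position [ 0.4734 -0.0298  0.2043]
tool_rot [-3.1416e+00 -1.0000e-04  2.7680e-01]
force [-0.4342 -0.2121 -1.2917]
moment [-0.0097 -0.0392 -0.0033]
grip_width 0.0576
finger_force 65.3878
scene [(array([ 0.4748, -0.0323,  0.1312]), 0.67)]
top [(array([ 0.4758, -0.0313,  0.1385]), 0.41)]
```

View pics/i.png

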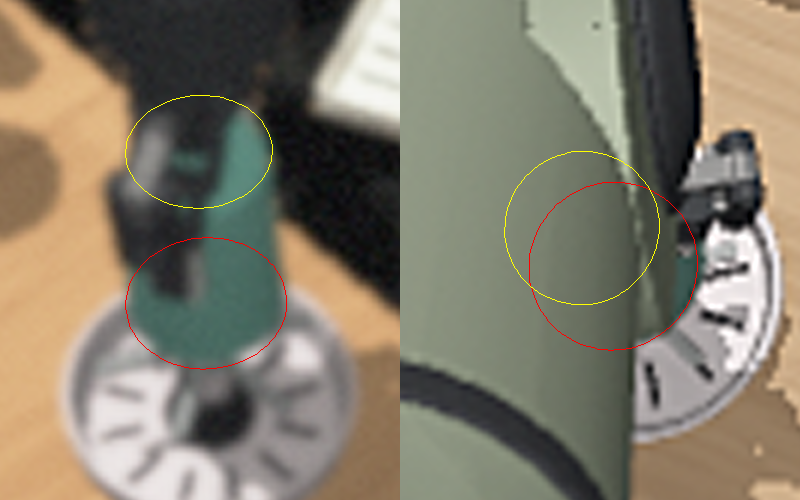

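The mouth rim matches the predicted red ring at (205, 303) and the beaker is upright, centred on the nozzle to about 1 mm. I'll bring it down close to contact.

```bash
python3 -m jog '[[[0,-1,8,0,0,0,0.3],[0,0,8,0,0,0,0.3],[0,0,4,0,0,0,0.3],[0,0,0,0,0,0,0.3],[0,0,0,0,0,0,0.3]]]' 60
python3 -m jog '[[[0,0,1,0,0,0,0.3],[0,0,1,0,0,0,0.3],[0,0,0,0,0,0,0.3],[0,0,0,0,0,0,0.3]]]' 60
python3 -m jog '[[[0,0,1,0,0,0,0.3],[0,0,1,0,0,0,0.3],[0,0,0,0,0,0,0.3],[0,0,0,0,0,0,0.3]]]' 60
python3 -m jog '[[[0,0,1,0,0,0,0.3],[0,0,0,0,0,0,0.3],[0,0,0,0,0,0,0.3]]]' 60
```

```text
clock: 8.95
position: [0.4729, -0.0288, 0.1837]
tool_rot: [-3.141, 0.0, 0.277]
force: [0.1, 0.7, -2.2]
grip_width: 0.0578
finger_force: 65.4
clock: 9.35
position: [0.4729, -0.0289, 0.1819]
tool_rot: [-3.142, -0.0, 0.277]
force: [0.2, -0.9, -1.3]
grip_width: 0.0577
finger_force: 65.4
clock: 9.75
position: [0.473, -0.0289, 0.18]
tool_rot: [3.142, -0.0, 0.277]
force: [0.8, 0.3, 2.5]
grip_width: 0.0576
finger_force: 65.5
clock: 10.05
position: [0.4729, -0.0289, 0.1789]
tool_rot: [-3.142, -0.0, 0.277]
force: [0.1, -0.9, 3.3]
grip_width: 0.0577
finger_force: 65.5
```

Contact came at a TCP height of about 0.180, as predicted. I'll press to about 0.170.

```bash
python3 -m jog '[[[0,0,2,0,0,0,0.3],[0,0,2,0,0,0,0.3],[0,0,2,0,0,0,0.3],[0,0,0,0,0,0,0.3],[0,0,0,0,0,0,0.3]]]' 60
python3 -m jog '[[[0,0,1.5,0,0,0,0.3],[0,0,1.5,0,0,0,0.3],[0,0,0,0,0,0,0.3],[0,0,0,0,0,0,0.3],[0,0,0,0,0,0,0.3]]]' 60
python3 - <<'E'
from h import *
F=[]
for i in range(6): bot.grab_frame("scene"); F.append(bot.observe()["force"])
print(np.mean(F,0)); st(); P=[]
o=bot.observe(); C=np.array(o["position"])[:2]; zt=o["position"][2]
for c in("scene","top"):
    f=bot.grab_frame(c)
    for n in("beaker_center","star_top","orange_center","honey","spread"): print(c,n,[(np.round(d["xyz"],4),d["conf"]) for d in bot.spot_point(n,f)[:1]])
    im=cv2.resize(f["img"][:,:,::-1],None,fx=6,fy=6,interpolation=cv2.INTER_CUBIC)
    for r,z,col in((.0335,zt-.1175,(0,0,255)),(.049,.052,(0,255,0))):
        cv2.polylines(im,[np.int32(proj(f,ring((.4733,-.0292),r,z))*6+3)],True,col,1)
    m=(proj(f,np.array([[*C,.08]]))[0]*6).astype(int); P.append(im[m[1]-250:m[1]+250,m[0]-200:m[0]+200])
cv2.imwrite("pics/j.png",np.hstack(P))
E
```

```text
clock: 10.55
position: [0.4729, -0.0289, 0.1728]
tool_rot: [-3.142, -0.0, 0.277]
force: [-1.3, 0.4, 5.7]
grip_width: 0.0579
finger_force: 65.7
clock: 11.05
position: [0.473, -0.0289, 0.1699]
tool_rot: [3.142, -0.0, 0.277]
force: [-0.5, -0.4, 6.8]
grip_width: 0.0576
finger_force: 65.7
[-0.29285957 -0.08438123  6.43280369]
clock 11.35
qpos [ 0.0836  0.5012 -0.1909  2.094   0.1723  0.5607 -1.5247]
position [ 0.4729 -0.0289  0.1699]
tool_rot [ 3.1416 -0.      0.2767]
force [-0.4041  0.5524  5.7757]
moment [0.059  0.0985 0.0229]
grip_width 0.0578
finger_force 65.7194
scene beaker_center [(array([ 0.4746, -0.0278,  0.0993]), 0.67)]
scene star_top [(array([ 0.4732, -0.0296,  0.0543]), 0.65)]
scene orange_center [(array([ 0.5003, -0.4   ,  0.0774]), 0.59)]
scene honey [(array([ 0.624 ,  0.0881, -0.0021]), 0.65)]
scene spread [(array([0.6641, 0.0044, 0.0048]), 0.93)]
top beaker_center [(array([ 0.4742, -0.0327,  0.1016]), 0.43)]
top star_top []
top orange_center [(array([ 0.4967, -0.3988,  0.0746]), 0.82)]
top honey [(array([ 0.6259,  0.0913, -0.0031]), 0.57)]
top spread [(array([ 0.6668,  0.003 , -0.0033]), 0.87)]
```

View pics/j.png

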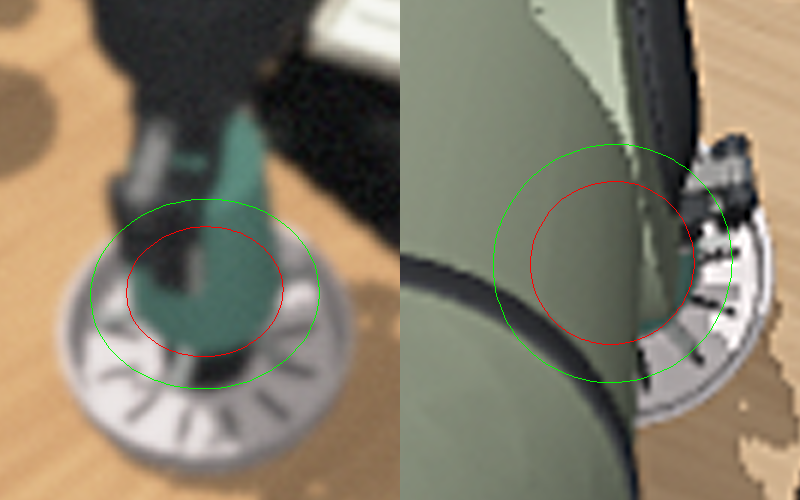

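The beaker sits centred on the star, with its rim on the red ring at (205, 290) in the left crop. Star travel comes out at about 10 mm from the tool height, about 9 mm from the force and about 11 mm from the image. The bystanders have not moved, so I'm handing it in.

```bash
python3 -c "
from h import *
print(bot.job_done()); st()"
```

```text
the job is handed in; nothing more can be done
None
the job is handed in; nothing more can be done
```

I handed the job in with the teal beaker still gripped upside down, centred on the rinser star to about 2 mm and pressed about 10 mm down (9–11 mm across three estimates); the orange beaker and both jars stayed where they were, and it took about 11.5 s.

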